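Put the nozzle away and click the slide-top box shut

TASK

Set the blue-collared nozzle down upright inside the open slide-top box and let go of it; then slide the blue lid along its channel and force it over the small orange sprung ridge until it has clicked fully home, the ridge standing up again in the notch under the lid. Work by feel: never load the lid with more than 20 N, against the end wall or anywhere else on the box, do not drop or ram the nozzle, and leave everything else on the counter where it stands.

Things in the scene. Friction and masses are not known exactly. Their poses are not given: they have to be found in the camera images.
- nozzle_mid (a point): the nozzle to put away, standing loose on the counter: blue cylindrical collar 32 mm diameter, 30 mm tall, with a steel cone on top tapering to 12 mm diameter, 42 mm tall in all, about 60 g. The point lies on its centre line 21 mm above its foot; z up along the nozzle. Grip it by the collar.
- box: white slide-top box fixed to the counter, 290 mm long (its x), 170 mm wide (y), 66.5 mm to the top of its lips; origin at the centre of its underside. The lid closes along the box's +x; z is up. At the +x end a grey clip-on cap carries the orange ridge and, behind it, a rigid end wall.
- box_floor (a point): middle of the box's usable inner floor, 6 mm above the counter; box axes. Inside, y runs from -72 to 72 mm from here and x from -106 to 105 mm; beyond that may lie the cap's shelf, 40 to 49 mm above the counter. The nozzle goes where the lid leaves the box open.
- box_channel (a point): mouth of the lid's channel at the box's -x end, middle of its width, at ledge height 54 mm above the counter (the lid's underside runs on the ledges); box axes. The channel leaves the lid 1.5 mm of play on each side and 1.5 mm above; lips cover the outer 13 mm of each side.
- box_end (a point): nominal middle of the ridge line at ledge height, 92 mm in +x from the box origin. Ridge: 74 mm long across, 10 mm thick, top 3.5 mm above the ledges. End wall 36 mm beyond the ridge line, top 66 mm above the counter. The cap with ridge and wall really sits up to 13 mm nearer or farther in x; this is not measured but must be felt or seen.
- lid_rib (a point): centre of the black rib across the lid, 77 mm above the counter: 12 mm thick (x), 60 mm wide (y), 30 mm tall (62 to 92 mm above the counter). Push it along +x from behind, or pinch its 12 mm. Sliding takes about 1 to 4 N, riding over the ridge about 8 to 14 N; home, it lies at box x = -70 to -44 mm, depending on the cap.
- lid: blue sliding lid, 270 mm long (x), 154 mm wide (y), 8 mm thick, 0.2 to 0.45 kg, loose in the channel, at the start well back and hanging out of the box's -x end; axes parallel to the box's. Origin at the centre of its underside, 50 mm in front of the rib. Pushed from behind it is free to find its own way; pinched askew it binds.
- lid_nose (a point): middle of the lid's ramped leading (+x) edge, 185 mm in front of the rib's centre. Its nose rides up on the ridge; after 26 mm of riding the load falls away over 5 mm as the ridge rises into the lid's notch, and about 3 mm on the nose meets the rigid end wall and the load climbs steeply.
- nozzle_red_mid (a point): bystander: the nozzle with the red collar, same size and shape as the blue one; the point at its centre line, 21 mm above its foot
- nozzle_yellow_mid (a point): bystander: the nozzle with the yellow collar, same size and shape; the point at its centre line, 21 mm above its foot
- sauce: bystander: red squeeze bottle, 60 mm diameter, 130 mm tall; origin at the centre of its underside
- jar: bystander: amber glass jar with steel cap, 72 mm diameter, 100 mm tall; origin at the centre of its underside
- bowl: bystander: steel bowl, 120 mm diameter, 50 mm tall; origin at the centre of its underside
- spatula: bystander: spatula lying flat, 240 mm long; origin at its middle, underneath
- mug: bystander: white ceramic cup, 76 mm diameter, 85 mm tall; origin at the centre of its underside
- nozzle: the same nozzle; origin at the centre of its foot
Not all that is in view belongs to the job. Of the things shaped like the nozzle, the blue one is meant.

How it is judged:
By the outcome, as a careful person would: the job done as asked, in the order asked, and still so for the second after the job is handed in, with the robot touching nothing.
It also fails if it takes over 70 s, if anything falls off the work surface, if the arm or the gripper's body presses on something with over 40 N, if the wrist force passes 120 N, or if a joint passes its speed limit or range.

ROBOT

A 6-joint arm with a two-finger parallel gripper is mounted at the origin on the work surface. World frame = base frame: x ahead of the robot, y to its left, z up, the work surface at z = 0. Lengths are in m, angles in rad, forces in N, time in s.
With the tool pointing down it reaches from about 0.375 to 0.9 m from the base axis. Payload 3.1 kg.
Tool frame: the origin (TCP) lies at the very end of the fingers, on their centre line; the grasp point (between the pads) lies 19 mm behind it; z points along the fingers, y is the direction in which the jaws open and shut (so a half turn about z gives the same grasp; the last joint's range is limited). The gripper opens to 87 mm and grips with 3 to 60 N. Pads are 19 mm wide; open, the fingers measure 117 mm over their backs; the gripper's body (75 mm by 190 mm) begins 51 mm behind the grasp point.
Start: joints at [-1.395, 0.527, 1.433, -0, 1.181, -0.178], TCP at [0.217, -0.586, 0.223] pointing down, gripper open.
Joint ranges: [-3.08, 3.08], [-0.75, 2.2], [0.22, 2.44], [-1.43, 4.57], [0, 2.65], [-2.85, 2.85]. Speed limits (rad/s): [2.79, 2.79, 3.14, 3.14, 3.14, 3.14].

INTERFACE

Orientations are given as a unit quaternion [x, y, z, w].
In Python, from rig import robot, optics gives the robot as it stands.
- The arm moves only by the shell command python3 -m inch 'ROWS' [FORCE]. ROWS is JSON, a list of rows, each an object of numbers: "ax", "ay", "az": the turn, a rotation vector about the tool's x, y, z in rad; "dx", "dy", "dz": the shift along the tool's x, y, z in mm; "gripper": the opening in per cent of the stroke, from 0 (shut) to 100 (fully open). In form: [{"ax": .., "ay": .., "az": .., "dx": .., "dy": .., "dz": .., "gripper": ..}, ...]. A call has 1 to 8 rows; each row shifts and turns the commanded pose from where the row before left it, along the tool's axes as they then stand; what a row does not reach is not made up. A row lasts 1/10 s, in which the tool goes at most 50 mm and 8.59 degrees, less where a joint would pass 70% of its speed; a pose out of reach is approached as far as the arm can. A call with a gripper value outside its range is refused whole. The fingers move at their own pace and stop on an object; FORCE is the grip in N (left out, the last holds). Time passes only in rows, so rows that do not move let the fingers close. It gives the time, the measured TCP pose, the force and the opening at its end, in the units of the state.
- robot.get_obs(): the state, without advancing time (a new reading comes with each control period).
- optics.camera(name): name is "scene" or "top" or "wrist"; returns a dict with "img" (384x512x3 uint8, red, green, blue), "depth" (384x512 float32, m along the optical axis (not along the pixel's ray), 0 where there is no reading), "camera_matrix" (3x3 intrinsics, pixels), "k1" (the pictures are not rectified: a ray, as slopes to the right and down, at radius r is drawn at 1 + k1 r^2 times it, then the intrinsics apply), "position" and "attitude" of the camera in the world. Camera axes: x right, y up, looking along -z (the intrinsics and any distortion apply to the point x, -y, -z); pixel columns grow to the right and rows downward; lengths in m; the calibration is good to about 2 mm. A picture is of the moment at which its call begins.
- robot.hand_in(): hands the job in, once; it reports no verdict.
The state is a dict: "time": time; "q": joint angles; "joint_velocities": joint speeds; "joint_torque": joint torques, N m; "position": TCP position; "tool_rot": TCP orientation; "ft_force": force on the tool from outside, world axes, zero at the start; "moment": the same for the moment, N m; "grip_width": finger opening in m.
Only numpy, scipy, OpenCV 4.12 (cv2) and the standard library are available. Lean on these libraries where they do the work, as an engineer would, in place of code of your own. Each camera call takes 0.05 s, during which the arm holds its last target.

## Working session

There is one attempt and no reset: what is moved stays moved. The work goes in short steps, Python scripts to look and compute and a shell command to move; the robot and the scene stay as the last step left them, time stands still between calls to the robot, and variables do not carry over. Pictures are saved under pics/ and viewed, and the job is handed in when it is done.

```bash
ls; mkdir -p pics
cat > h.py <<'E'
import numpy as np, cv2
from rig import robot, optics
from scipy.spatial.transform import Rotation as R
def snap(name,fn):
    c=optics.camera(name); 
    np.savez(''+fn+'.npz',**{k:np.array(v) for k,v in c.items()})
    cv2.imwrite('pics/'+fn+'.png',c['img'][:,:,::-1]); return c
def load(fn): return dict(np.load(''+fn+'.npz'))
def rot(c):
    a=np.array(c['attitude']); return a if a.shape==(3,3) else R.from_quat(a).as_matrix()
def ray(c,u,v):
    K=c['camera_matrix']; p=cv2.undistortPoints(np.array([[[u,v]]],float),K,np.array([float(c['k1']),0,0,0]))[0,0]
    return rot(c)@np.array([p[0],-p[1],-1.0])
def atz(c,u,v,z):
    d=ray(c,u,v); o=np.array(c['position']); return o+d*(z-o[2])/d[2]
def dep(c,u,v):
    d=c['depth'][int(round(v)),int(round(u))]; return np.array(c['position'])+ray(c,u,v)*d
def proj(c,P):
    p=rot(c).T@(np.array(P)-c['position']); x=np.array([p[0]/-p[2],-p[1]/-p[2]]); r2=x@x
    x=x*(1+float(c['k1'])*r2); K=c['camera_matrix']; return K[0,0]*x[0]+K[0,2],K[1,1]*x[1]+K[1,2]
def crop(fn,out,u0,v0,u1,v1,s):
    im=cv2.imread('pics/'+fn+'.png')[v0:v1,u0:u1]; cv2.imwrite('pics/'+out+'.png',cv2.resize(im,None,fx=s,fy=s,interpolation=cv2.INTER_CUBIC))
E
python3 - <<'E'
from h import *
print(robot.get_obs())
for n in ['scene','top','wrist']:
    c=snap(n,n+'0'); print(n,c['position'],c['attitude'],c['camera_matrix'],c['k1'])
E
```

```text
pics
{'time': 0.0, 'q': array([-1.39450235e+00,  5.28478776e-01,  1.43385601e+00,  5.92787296e-06,
        1.18138396e+00, -1.78526250e-01]), 'joint_velocities': array([-1.27214199e-03, -2.03188525e-03,  5.46352852e-05,  5.30815707e-04,
       -6.54687860e-04,  3.91424547e-04]), 'joint_torque': array([-1.20392549e-03, -4.40050864e+01, -1.76591563e+01,  6.32253173e-02,
        5.84886339e-02, -1.75032460e-04]), 'position': array([ 0.21702683, -0.58535775,  0.2215786 ]), 'tool_rot': array([ 9.84303702e-01,  1.76479724e-01,  3.92733678e-06, -1.06304275e-03]), 'ft_force': array([-0.32858611, -0.72583223,  0.538302  ]), 'moment': array([ 0.02511963, -0.0467198 ,  0.05999059]), 'grip_width': 0.08684107289583827}
scene [ 1.29516929 -0.61534546  0.89940335] [0.38185468 0.16407878 0.34907754 0.83988691] [[482.9844765    0.         251.91566338]
 [  0.         482.9844765  189.09762665]
 [  0.           0.           1.        ]] -0.07289098989004213
top [0.50007931 0.03089421 1.37360469] [ 0.03429402 -0.02904114 -0.70110103  0.71164449] [[390.17140016   0.         255.22309725]
 [  0.         390.17140016 198.86670809]
 [  0.           0.           1.        ]] -0.11950192841220392
wrist [ 0.28439044 -0.56061864  0.38357903] [-0.10704156  0.07558054 -0.5662197   0.81377204] [[279.24928109   0.         253.85810284]
 [  0.         279.24928109 192.50516129]
 [  0.           0.           1.        ]] -0.07036946404055378
```

View pics/scene0.png

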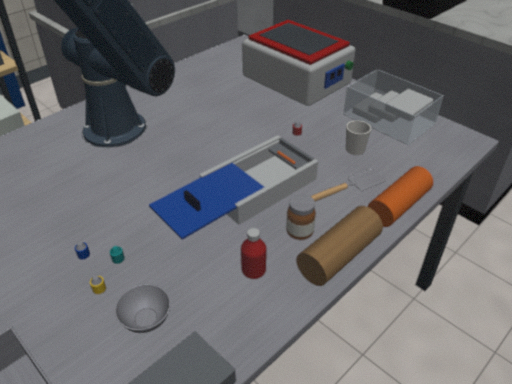

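View pics/top0.png

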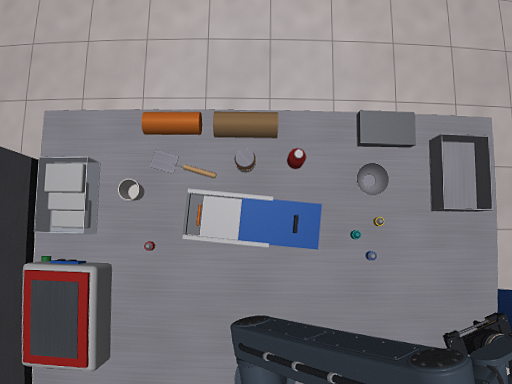

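View pics/wrist0.png

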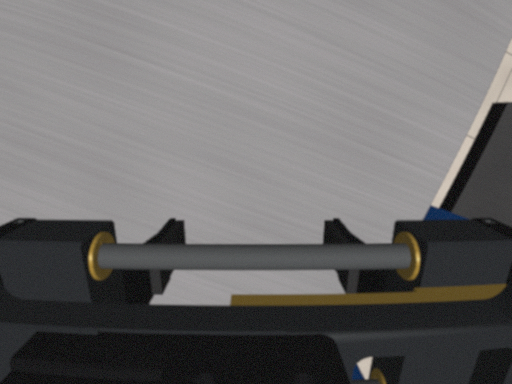

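The scene view shows the blue nozzle at about (82,251), teal at (117,255), yellow at (98,285) and red at (297,129). In the top view, blue is at (371,255). The box closes toward world +y, and the lid hangs out toward -y. I'll enlarge both views.

Run:
```python
from h import *
crop('top0','t_box',175,180,330,255,5)
crop('top0','t_noz',340,205,390,270,9)
crop('scene0','s_noz',65,230,125,300,8)
crop('scene0','s_box',145,130,325,235,4)
```

```text
(no output)
```

View pics/t_box.png

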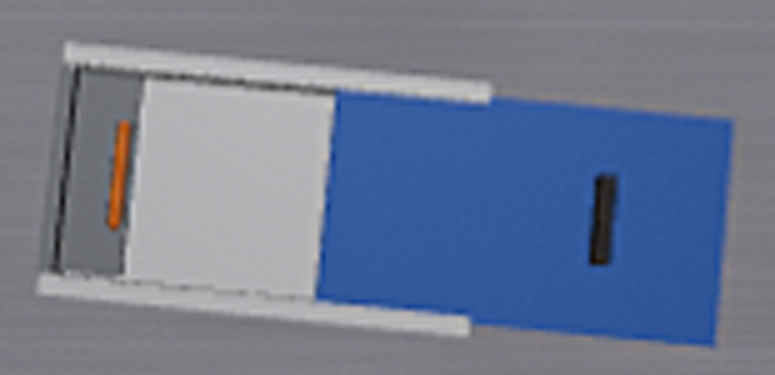

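View pics/t_noz.png

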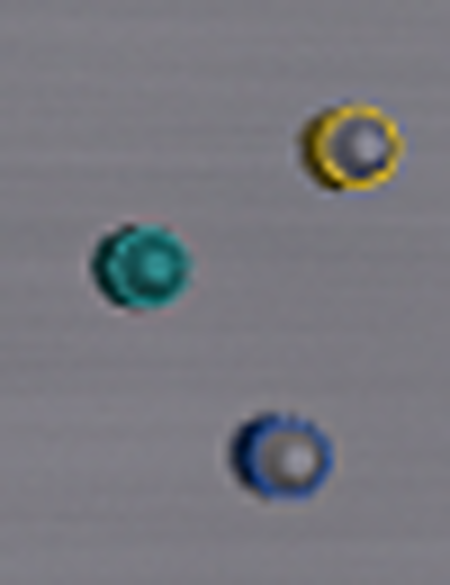

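View pics/s_noz.png

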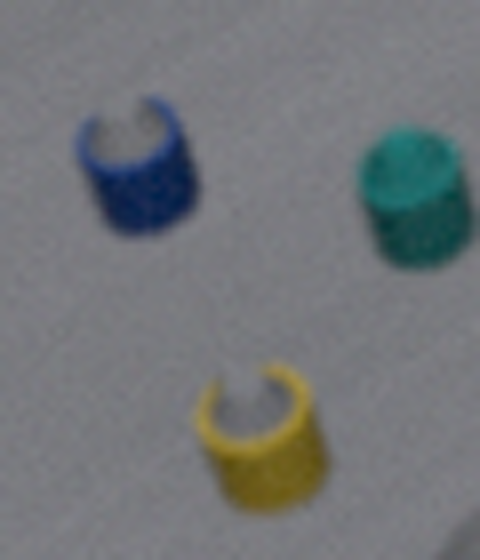

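View pics/s_box.png

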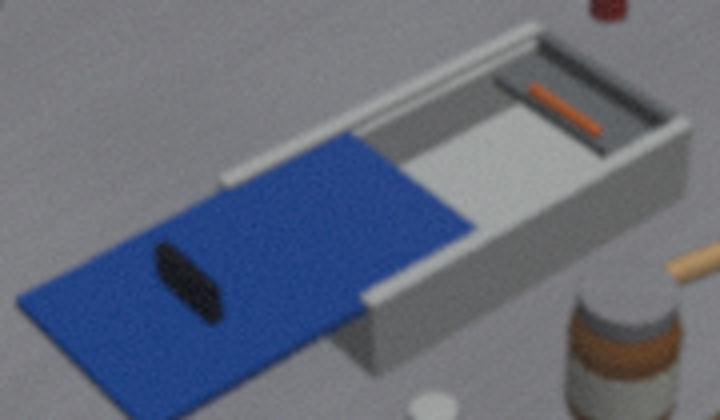

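```bash
cat >> h.py <<'E'
def uc(x,y,u0,v0,s): return u0+(x+.5)/s-.5, v0+(y+.5)/s-.5
def tri(c1,p1,c2,p2):
    a,b=np.array(c1['position']),np.array(c2['position']); d,e=ray(c1,*p1),ray(c2,*p2)
    d/=np.linalg.norm(d);e/=np.linalg.norm(e)
    s,t=np.linalg.lstsq(np.c_[d,-e],b-a,rcond=None)[0]; A,B=a+s*d,b+t*e
    return (A+B)/2, np.linalg.norm(A-B)
E
python3 - <<'E'
from h import *
np.set_printoptions(precision=4,suppress=True)
T,S=load('top0'),load('scene0')
t=lambda x,y:uc(x,y,175,180,5)
s=lambda x,y:uc(x,y,145,130,4)
print('noz',tri(T,uc(287,457,340,205,9),S,uc(131,132,65,230,8)), atz(T,*uc(287,457,340,205,9),.03),atz(S,*uc(131,132,65,230,8),.03))
P={'rib end1(+x w)':((606,176),(163,246),.092),'rib end2':((601,264),(215,320),.092),
'lipA mouth outer':((490,83),(225,185),.0665),'lipB mouth':((470,335),(372,305),.0665),
'lipA far':((66,44),(540,27),.0665),'lipB far':((38,294),(690,123),.0665),
'lid nose A':((335,92),(0,0),.062),'lid nose B':((317,299),(473,228),.062),
'lid tail A':((734,119),(0,0),.062),'lid tail B':((715,346),(0,0),.062),
'ridge A':((124,121),(533,88),.0575),'ridge B':((112,228),(600,131),.0575),}
# note image pairing: top image upper = +x world (far); scene: right/lower side
for k,(a,b,z) in P.items():
    print(k,atz(T,*t(*a),z),'depth',dep(T,*t(*a)), 'scene',atz(S,*s(*b),z) if b!=(0,0) else '')
E
```

```text
noz (array([ 0.4311, -0.3617,  0.032 ]), np.float64(0.0002486310263059883)) [ 0.4309 -0.3624  0.03  ] [ 0.4291 -0.361   0.03  ]
rib end1(+x w) [ 0.5645 -0.0929  0.092 ] depth [ 0.5644 -0.0927  0.0942] scene [ 0.5115 -0.0905  0.092 ]
rib end2 [ 0.5067 -0.0901  0.092 ] depth [ 0.5067 -0.0902  0.0911] scene [ 0.588  -0.1112  0.092 ]
lipA mouth outer [ 0.6273 -0.0168  0.0665] depth [ 0.6273 -0.0168  0.0663] scene [ 0.4672 -0.0042  0.0665]
lipB mouth [ 0.4584 -0.0055  0.0665] depth [ 0.4564 -0.0072  0.0055] scene [ 0.6257 -0.016   0.0665]
lipA far [0.6497 0.2705 0.0665] depth [0.6496 0.2704 0.0671] scene [0.4916 0.2846 0.0665]
lipB far [0.4807 0.2845 0.0665] depth [0.4807 0.2847 0.0655] scene [0.6478 0.2722 0.0665]
lid nose A [0.6201 0.0876 0.062 ] depth [0.62   0.0875 0.0633] scene 
lid nose B [0.4807 0.0972 0.062 ] depth [0.4808 0.0967 0.0705] scene [0.615  0.0864 0.062 ]
lid tail A [ 0.6057 -0.1823  0.062 ] depth [ 0.6105 -0.1919  0.0032] scene 
lid tail B [ 0.453 -0.17   0.062] depth [ 0.4507 -0.1798 -0.002 ] scene 
ridge A [0.5987 0.2308 0.0575] depth [0.5985 0.2304 0.0602] scene [0.5325 0.2335 0.0575]
ridge B [0.526  0.237  0.0575] depth [0.5261 0.2377 0.0533] scene [0.6013 0.2295 0.0575]
```

```bash
cat >> h.py <<'E'
np.set_printoptions(precision=4,suppress=True)
def go(P,theta=None):
    """remaining shift in tool mm axes to P, and az to reach tool-x heading theta (deg)"""
    o=robot.get_obs(); M=R.from_quat(o['tool_rot']).as_matrix()
    print('t',round(o['time'],2),'pos',o['position'],'F',o['ft_force'],'w',o['grip_width'],'tilt',M[:,2])
    print('d mm tool',1000*M.T@(np.array(P)-o['position']))
    h=np.degrees(np.arctan2(M[1,0],M[0,0])); print('heading',h, 'az',None if theta is None else -np.radians(theta-h))
BX=np.array([.0769,.997,0]);BY=np.array([-.997,.0769,0]);BO=np.array([.554,.1332,0])
def box(x,y,z): return BO+BX*x+BY*y+np.array([0,0,z])
def tobox(P): d=np.array(P)-BO; return d@BX,d@BY,d[2]
E
python3 - <<'E'
from h import *
T=load('top0')
for n,u,v,z in [('teal',355.5,234.5,.03),('yellow',379,221,.03),('jar',245,160,.1),('sauce',297,157,.13),('red',149.5,245.5,.03)]: print(n,atz(T,u,v,z))
go([.4305,-.362,.2],-4.4)
E
python3 -m inch '[{"dx":20,"dy":-10},{"dx":37,"dy":-18,"dz":2},{"dx":40,"dy":-19,"dz":3},{"dx":40,"dy":-19,"dz":3},{"dx":40,"dy":-19,"dz":3},{"dx":40,"dy":-19,"dz":3},{"dx":37,"dy":-18,"dz":2},{"dx":20,"dy":-10}]'
python3 -m inch '[{"az":0.1},{"az":0.1},{"az":0.1},{"az":0.1},{"az":0.031},{},{}]'
python3 -c "
from h import *
go([.4305,-.362,.2],-4.4); c=snap('wrist','w1'); print(proj(c,[.4305,-.362,.03]),proj(c,[.4305,-.362,.042]))"
```

```text
teal [ 0.5022 -0.3065  0.03  ]
yellow [ 0.5498 -0.3897  0.03  ]
jar [0.7432 0.0771 0.1   ]
sauce [ 0.7498 -0.0922  0.13  ]
red [0.4532 0.4055 0.03  ]
t 0.15 pos [ 0.217  -0.5855  0.2218] F [ 0.1697 -0.2048  0.2456] w 0.08671874394508483 tilt [-0.0003  0.0016 -1.    ]
d mm tool [ 277.8054 -135.416    22.0849]
heading 20.324968190220698 az 0.4315321023702149
t 0.15 pos [ 0.217  -0.5855  0.2218] F [ 0.1697 -0.2048  0.2456] w 0.08671874394508483 tilt [-0.0003  0.0016 -1.    ]
d mm tool [ 277.8054 -135.416    22.0849]
heading 20.324968190220698 az 0.4315321023702149
(np.float64(134.44038476846868), np.float64(-64.78967855348051)) (np.float64(130.2115460570222), np.float64(-71.00986615178104))invalid input
invalid input
```

View pics/w1.png

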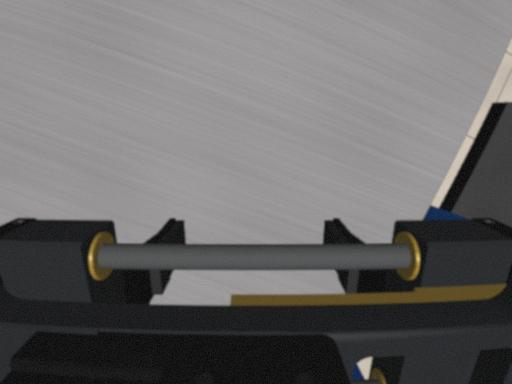

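The rows need every key, so I'll give each one in full. The arm hasn't moved yet.

```bash
python3 -m inch '[{"ax":0,"ay":0,"az":0,"dx":20,"dy":-10,"dz":0,"gripper":100},{"ax":0,"ay":0,"az":0,"dx":37,"dy":-18,"dz":2,"gripper":100},{"ax":0,"ay":0,"az":0,"dx":40,"dy":-19,"dz":3,"gripper":100},{"ax":0,"ay":0,"az":0,"dx":40,"dy":-19,"dz":3,"gripper":100},{"ax":0,"ay":0,"az":0,"dx":40,"dy":-19,"dz":3,"gripper":100},{"ax":0,"ay":0,"az":0,"dx":40,"dy":-19,"dz":3,"gripper":100},{"ax":0,"ay":0,"az":0,"dx":37,"dy":-18,"dz":2,"gripper":100},{"ax":0,"ay":0,"az":0,"dx":20,"dy":-10,"dz":0,"gripper":100}]'
python3 -m inch '[{"ax":0,"ay":0,"az":0.1,"dx":0,"dy":0,"dz":0,"gripper":100},{"ax":0,"ay":0,"az":0.1,"dx":0,"dy":0,"dz":0,"gripper":100},{"ax":0,"ay":0,"az":0.1,"dx":0,"dy":0,"dz":0,"gripper":100},{"ax":0,"ay":0,"az":0.1,"dx":0,"dy":0,"dz":0,"gripper":100},{"ax":0,"ay":0,"az":0.031,"dx":0,"dy":0,"dz":0,"gripper":100},{"ax":0,"ay":0,"az":0,"dx":0,"dy":0,"dz":0,"gripper":100}]'
python3 -c "
from h import *
go([.4305,-.362,.2],-4.4); c=snap('wrist','w1'); print(proj(c,[.4305,-.362,.03]),proj(c,[.4305,-.362,.042]))"
```

```text
time: 1.0
position: [0.43, -0.3625, 0.2062]
tool_rot: [0.984, 0.178, 0.0, -0.001]
ft_force: [0.1, -0.2, 0.9]
grip_width: 0.087
time: 1.6
position: [0.4284, -0.3656, 0.2065]
tool_rot: [0.999, -0.038, -0.0, -0.0]
ft_force: [-0.3, 0.4, -0.6]
grip_width: 0.0871
t 1.6 pos [ 0.4284 -0.3656  0.2065] F [-0.2669  0.4107 -0.6315] w 0.08714940374849113 tilt [-0.0002  0.0009 -1.    ]
d mm tool [ 1.8142 -3.7743  6.4963]
heading -4.316295151400638 az 0.0014609252079422366
(np.float64(251.2766169545268), np.float64(175.85607281306977)) (np.float64(251.18296703564766), np.float64(177.89229363123147))
```

View pics/w1.png

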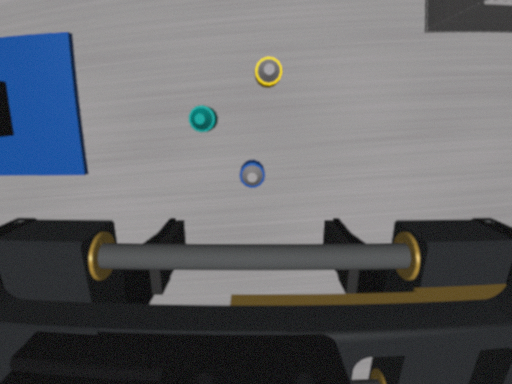

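The wrist picture shows the blue collar ring at about (252,173.5), within 2.5 px of the prediction. Teal is at (203,118) and yellow at (268,71).

```bash
python3 -c "
from h import *
crop('w1','w1c',225,150,280,200,12)
c=load('w1');T=load('top0');S=load('scene0')
print(c['position'])
for p in [(252,173),(252,174)]: print(atz(c,*p,.03),tri(c,p,S,uc(131,132,65,230,8)))
"
```

```text
[ 0.5    -0.3706  0.3684]
[ 0.434  -0.3632  0.03  ] (array([ 0.4353, -0.3631,  0.0363]), np.float64(0.000519290737008839))
[ 0.4328 -0.3631  0.03  ] (array([ 0.4339, -0.3628,  0.0349]), np.float64(0.0008234308837687132))
```

View pics/w1c.png

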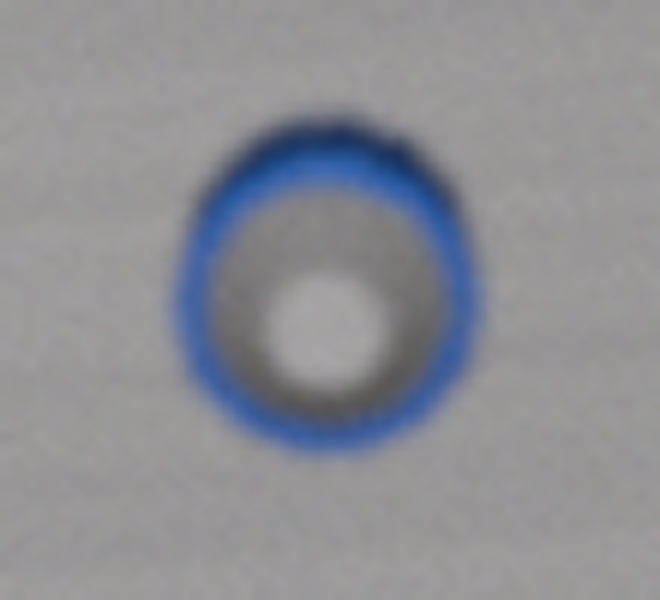

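```bash
python3 -m inch '[{"ax":0,"ay":0,"az":0,"dx":2.6,"dy":-3.2,"dz":20,"gripper":100},{"ax":0,"ay":0,"az":0,"dx":0,"dy":0,"dz":35,"gripper":100},{"ax":0,"ay":0,"az":0,"dx":0,"dy":0,"dz":40,"gripper":100},{"ax":0,"ay":0,"az":0,"dx":0,"dy":0,"dz":25,"gripper":100},{"ax":0,"ay":0,"az":0,"dx":0,"dy":0,"dz":15,"gripper":100},{"ax":0,"ay":0,"az":0,"dx":0,"dy":0,"dz":0,"gripper":100},{"ax":0,"ay":0,"az":0,"dx":0,"dy":0,"dz":0,"gripper":100}]'
python3 -c "
from h import *
go([.4312,-.3626,.004],-4.4); c=snap('wrist','w2'); snap('scene','s2'); crop('s2','s2c',40,190,160,290,6)"
```

```text
time: 2.35
position: [0.4313, -0.3639, 0.0717]
tool_rot: [0.999, -0.038, -0.0, -0.0]
ft_force: [0.8, -0.6, -0.4]
grip_width: 0.087
t 2.35 pos [ 0.4313 -0.3639  0.0717] F [ 0.7805 -0.567  -0.4178] w 0.08700339729665299 tilt [-0.      0.0002 -1.    ]
d mm tool [-0.1845 -1.25   67.6953]
heading -4.335515469097366 az 0.0011254673808549953
```

View pics/w2.png

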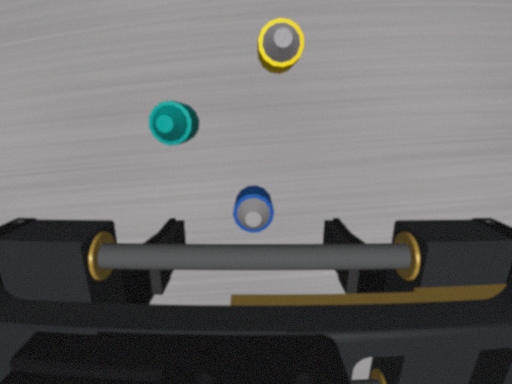

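View pics/s2c.png

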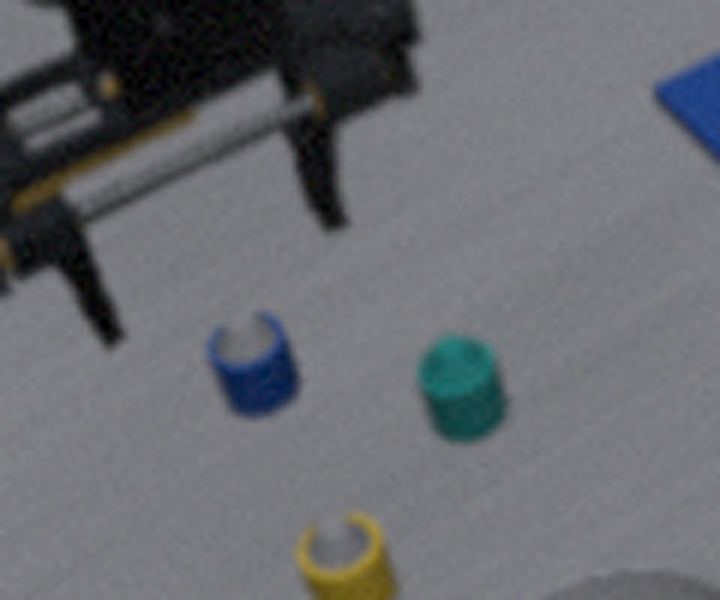

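The wrist view shows the collar at (253,212), between the fingers, which stand at u≈170 and 340. Teal, at (172,122), is clear of them.

```bash
python3 -c "
from h import *
c=load('w2')
print(atz(c,253.2,212,.03),c['position'])
"
python3 -m inch '[{"ax":0,"ay":0,"az":0,"dx":0,"dy":-1,"dz":20,"gripper":100},{"ax":0,"ay":0,"az":0,"dx":0,"dy":0,"dz":20,"gripper":100},{"ax":0,"ay":0,"az":0,"dx":0,"dy":0,"dz":15,"gripper":100},{"ax":0,"ay":0,"az":0,"dx":0,"dy":0,"dz":8,"gripper":100},{"ax":0,"ay":0,"az":0,"dx":0,"dy":0,"dz":4,"gripper":100},{"ax":0,"ay":0,"az":0,"dx":0,"dy":0,"dz":0,"gripper":100},{"ax":0,"ay":0,"az":0,"dx":0,"dy":0,"dz":0,"gripper":100}]'
python3 -c "
from h import *
go([.4312,-.3626,.004],-4.4)"
```

```text
[ 0.4327 -0.363   0.03  ] [ 0.5028 -0.3687  0.2336]
time: 3.15
position: [0.4315, -0.3635, 0.0051]
tool_rot: [0.999, -0.038, 0.0, 0.0]
ft_force: [0.3, 0.2, -1.2]
grip_width: 0.0872
t 3.15 pos [ 0.4315 -0.3635  0.0051] F [ 0.3409  0.2202 -1.1603] w 0.08721734263713082 tilt [ 0.0007 -0.0009 -1.    ]
d mm tool [-0.3207 -0.8598  1.0703]
heading -4.366787056598496 az 0.0005796752166347744
```

```bash
python3 -m inch '[{"ax":0,"ay":0,"az":0,"dx":0.5,"dy":0,"dz":0.5,"gripper":60},{"ax":0,"ay":0,"az":0,"dx":0,"dy":0,"dz":0,"gripper":45},{"ax":0,"ay":0,"az":0,"dx":0,"dy":0,"dz":0,"gripper":40},{"ax":0,"ay":0,"az":0,"dx":0,"dy":0,"dz":0,"gripper":35},{"ax":0,"ay":0,"az":0,"dx":0,"dy":0,"dz":0,"gripper":30},{"ax":0,"ay":0,"az":0,"dx":0,"dy":0,"dz":0,"gripper":30},{"ax":0,"ay":0,"az":0,"dx":0,"dy":0,"dz":0,"gripper":30},{"ax":0,"ay":0,"az":0,"dx":0,"dy":0,"dz":0,"gripper":30}]' 12
python3 -m inch '[{"ax":0,"ay":0,"az":0,"dx":0,"dy":0,"dz":0,"gripper":30},{"ax":0,"ay":0,"az":0,"dx":0,"dy":0,"dz":0,"gripper":30},{"ax":0,"ay":0,"az":0,"dx":0,"dy":0,"dz":0,"gripper":30},{"ax":0,"ay":0,"az":0,"dx":0,"dy":0,"dz":0,"gripper":30}]'
```

```text
time: 3.95
position: [0.4316, -0.3631, 0.004]
tool_rot: [0.999, -0.038, -0.0, -0.0]
ft_force: [0.5, 0.4, -0.7]
grip_width: 0.0313
time: 4.35
position: [0.4316, -0.3631, 0.004]
tool_rot: [0.999, -0.038, -0.0, -0.0]
ft_force: [-0.6, -0.7, -1.3]
grip_width: 0.0321
```

```bash
python3 -m inch '[{"ax":0,"ay":0,"az":0,"dx":0,"dy":0,"dz":0,"gripper":20},{"ax":0,"ay":0,"az":0,"dx":0,"dy":0,"dz":-5,"gripper":20},{"ax":0,"ay":0,"az":0,"dx":0,"dy":0,"dz":-20,"gripper":20},{"ax":0,"ay":0,"az":0,"dx":0,"dy":0,"dz":-35,"gripper":20},{"ax":0,"ay":0,"az":0,"dx":0,"dy":0,"dz":-40,"gripper":20},{"ax":0,"ay":0,"az":0,"dx":0,"dy":0,"dz":-40,"gripper":20},{"ax":0,"ay":0,"az":0,"dx":0,"dy":0,"dz":-25,"gripper":20},{"ax":0,"ay":0,"az":0,"dx":0,"dy":0,"dz":-10,"gripper":20}]' 15
python3 -c "
from h import *
T=load('top0');S=load('scene0')
t=lambda x,y:uc(x,y,175,180,5)
s=lambda x,y:uc(x,y,145,130,4)
for p,z in [((135,175),.047),((113,230),.0575),((119,175),.0575),((325,195),.062)]: print(tobox(atz(T,*t(*p),z)))
for p,z in [((550,110),.047),((566,110),.0575)]: print('S',tobox(atz(S,*s(*p),z)))
go(box(.02,0,.18),-4.4)
snap('wrist','w3')"
```

```text
time: 5.15
position: [0.4327, -0.3642, 0.1824]
tool_rot: [0.999, -0.038, 0.002, 0.002]
ft_force: [0.6, -0.2, 0.3]
grip_width: 0.0315
(np.float64(0.09104038621770137), np.float64(-0.0016049436556771633), np.float64(0.04699999999999993))
(np.float64(0.10055514757170457), np.float64(0.03718648000465653), np.float64(0.05750000000000011))
(np.float64(0.10033214920390789), np.float64(-0.00021407935143170662), np.float64(0.05750000000000011))
(np.float64(-0.04029106514325671), np.float64(0.0004446308207883764), np.float64(0.062000000000000055))
S (np.float64(0.09928504565604945), np.float64(0.011498700486365051), np.float64(0.04700000000000004))
S (np.float64(0.09829321829700319), np.float64(-0.00599314182118324), np.float64(0.057499999999999996))
t 5.15 pos [ 0.4327 -0.3642  0.1824] F [ 0.5697 -0.2296  0.2634] w 0.0315471644787367 tilt [ 0.0037 -0.0045 -1.    ]
d mm tool [  83.1929 -525.2022    0.4722]
heading -4.359123391398933 az 0.0007134314071376565
```

View pics/w3.png

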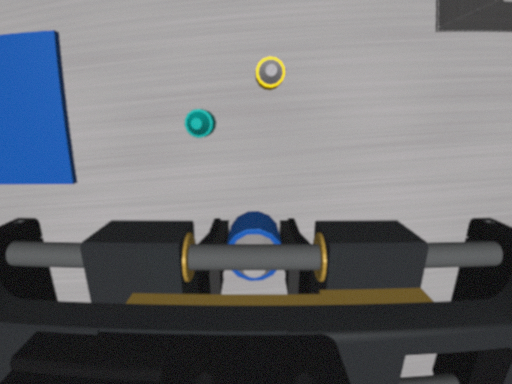

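The lift worked: the nozzle sits between the pads at (253,245) and the opening is 31.5 mm. Next is the carry to above the box.

```bash
python3 -m inch '[{"ax":0,"ay":0,"az":0,"dx":2,"dy":-12,"dz":0,"gripper":20},{"ax":0,"ay":0,"az":0,"dx":4,"dy":-25,"dz":0,"gripper":20},{"ax":0,"ay":0,"az":0,"dx":6,"dy":-36,"dz":0,"gripper":20},{"ax":0,"ay":0,"az":0,"dx":6,"dy":-38,"dz":0,"gripper":20},{"ax":0,"ay":0,"az":0,"dx":6,"dy":-38,"dz":0,"gripper":20},{"ax":0,"ay":0,"az":0,"dx":6,"dy":-38,"dz":0,"gripper":20},{"ax":0,"ay":0,"az":0,"dx":6,"dy":-38,"dz":0,"gripper":20},{"ax":0,"ay":0,"az":0,"dx":6,"dy":-38,"dz":0,"gripper":20}]'
python3 -m inch '[{"ax":0,"ay":0,"az":0,"dx":6,"dy":-38,"dz":0,"gripper":20},{"ax":0,"ay":0,"az":0,"dx":6,"dy":-38,"dz":0,"gripper":20},{"ax":0,"ay":0,"az":0,"dx":6,"dy":-38,"dz":0,"gripper":20},{"ax":0,"ay":0,"az":0,"dx":6,"dy":-38,"dz":0,"gripper":20},{"ax":0,"ay":0,"az":0,"dx":6,"dy":-38,"dz":0,"gripper":20},{"ax":0,"ay":0,"az":0,"dx":5,"dy":-38,"dz":0,"gripper":20},{"ax":0,"ay":0,"az":0,"dx":4,"dy":-23,"dz":0,"gripper":20},{"ax":0,"ay":0,"az":0,"dx":2,"dy":-11,"dz":0,"gripper":20}]'
python3 -m inch '[{"ax":0,"ay":0,"az":0,"dx":0,"dy":0,"dz":0,"gripper":20},{"ax":0,"ay":0,"az":0,"dx":0,"dy":0,"dz":0,"gripper":20}]'
python3 -c "
from h import *
go(box(.02,0,.01),-4.4)
snap('wrist','w4');snap('scene','s4');crop('s4','s4c',180,60,340,220,4)"
```

```text
time: 6.0
position: [0.4918, -0.101, 0.1768]
tool_rot: [0.999, -0.038, -0.002, -0.001]
ft_force: [-0.4, 0.7, -0.8]
grip_width: 0.0316
time: 6.8
position: [0.5524, 0.1567, 0.1766]
tool_rot: [0.999, -0.037, -0.002, 0.0]
ft_force: [0.1, -0.6, -0.6]
grip_width: 0.0317
time: 7.0
position: [0.5532, 0.1534, 0.1779]
tool_rot: [0.999, -0.038, -0.001, 0.0]
ft_force: [-0.9, -0.0, -0.3]
grip_width: 0.0317
t 7.0 pos [0.5532 0.1534 0.1779] F [-0.8872 -0.0153 -0.3474] w 0.03168359239029315 tilt [-0.0029 -0.0008 -1.    ]
d mm tool [  2.8337  -0.0949 167.8771]
heading -4.359176250285798 az 0.0007125088455229247
```

View pics/w4.png

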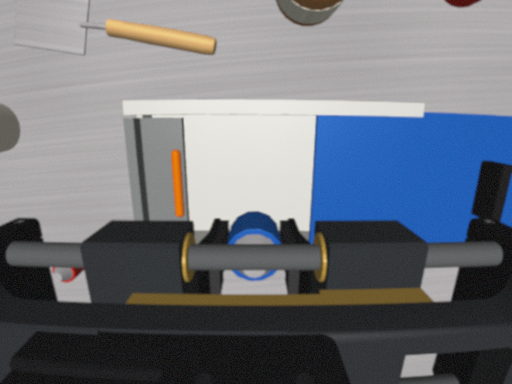

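View pics/s4c.png

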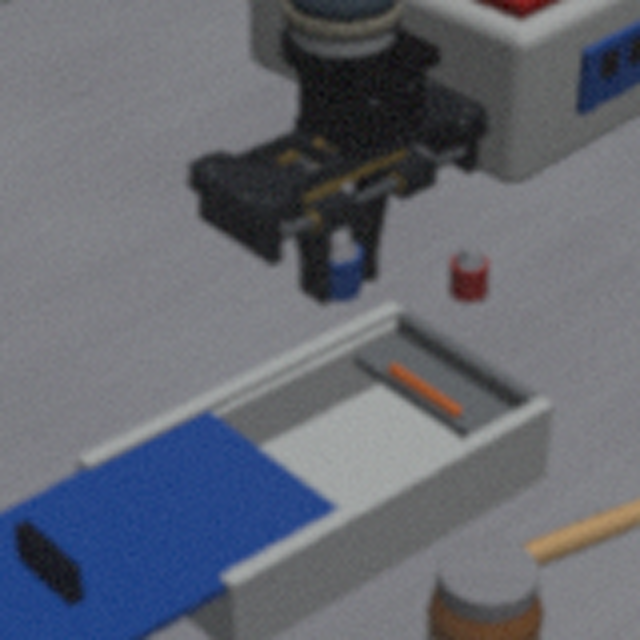

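The nozzle hangs over the open floor, with the lid nose at u=313 and the shelf edge at u=186. I'll lower it in stages.

```bash
python3 -m inch '[{"ax":0,"ay":0,"az":0,"dx":2.8,"dy":0,"dz":15,"gripper":20},{"ax":0,"ay":0,"az":0,"dx":0,"dy":0,"dz":30,"gripper":20},{"ax":0,"ay":0,"az":0,"dx":0,"dy":0,"dz":30,"gripper":20},{"ax":0,"ay":0,"az":0,"dx":0,"dy":0,"dz":25,"gripper":20},{"ax":0,"ay":0,"az":0,"dx":0,"dy":0,"dz":20,"gripper":20},{"ax":0,"ay":0,"az":0,"dx":0,"dy":0,"dz":15,"gripper":20},{"ax":0,"ay":0,"az":0,"dx":0,"dy":0,"dz":10,"gripper":20},{"ax":0,"ay":0,"az":0,"dx":0,"dy":0,"dz":5,"gripper":20}]'
python3 -m inch '[{"ax":0,"ay":0,"az":0,"dx":0,"dy":0,"dz":2,"gripper":20},{"ax":0,"ay":0,"az":0,"dx":0,"dy":0,"dz":0,"gripper":20},{"ax":0,"ay":0,"az":0,"dx":0,"dy":0,"dz":0,"gripper":20}]'
python3 -c "
from h import *
go(box(.02,0,.01),-4.4)"
```

```text
time: 7.9
position: [0.5565, 0.153, 0.0276]
tool_rot: [0.999, -0.039, -0.001, 0.0]
ft_force: [-0.3, 0.7, -0.3]
grip_width: 0.0314
time: 8.2
position: [0.5577, 0.1538, 0.0277]
tool_rot: [0.999, -0.038, 0.001, -0.0]
ft_force: [-0.5, 0.4, -0.5]
grip_width: 0.0319
t 8.2 pos [0.5577 0.1538 0.0277] F [-0.5475  0.4192 -0.5062] w 0.03194716699423485 tilt [ 0.0015  0.0001 -1.    ]
d mm tool [-2.1736  0.8776 17.7351]
heading -4.368388504382371 az 0.0005517246800073922
```

```bash
python3 -m inch '[{"ax":0,"ay":0,"az":0,"dx":0,"dy":0,"dz":5,"gripper":20},{"ax":0,"ay":0,"az":0,"dx":0,"dy":0,"dz":4,"gripper":20},{"ax":0,"ay":0,"az":0,"dx":0,"dy":0,"dz":3,"gripper":20},{"ax":0,"ay":0,"az":0,"dx":0,"dy":0,"dz":1,"gripper":20},{"ax":0,"ay":0,"az":0,"dx":0,"dy":0,"dz":0,"gripper":20},{"ax":0,"ay":0,"az":0,"dx":0,"dy":0,"dz":0,"gripper":20}]'
python3 -c "
from h import *
go(box(.02,0,.01),-4.4)"
python3 -m inch '[{"ax":0,"ay":0,"az":0,"dx":0,"dy":0,"dz":1,"gripper":20},{"ax":0,"ay":0,"az":0,"dx":0,"dy":0,"dz":0,"gripper":20}]'
python3 -m inch '[{"ax":0,"ay":0,"az":0,"dx":0,"dy":0,"dz":1,"gripper":20},{"ax":0,"ay":0,"az":0,"dx":0,"dy":0,"dz":0,"gripper":20}]'
```

```text
time: 8.8
position: [0.5572, 0.1538, 0.014]
tool_rot: [0.999, -0.038, -0.0, 0.0]
ft_force: [-0.3, 0.2, -0.8]
grip_width: 0.0317
t 8.8 pos [0.5572 0.1538 0.014 ] F [-0.2545  0.2409 -0.8462] w 0.03166403869213785 tilt [-0. -0. -1.]
d mm tool [-1.5855  0.8024  4.0122]
heading -4.363312552733154 az 0.0006403167489582637
time: 9.0
position: [0.5572, 0.1538, 0.013]
tool_rot: [0.999, -0.038, -0.0, 0.0]
ft_force: [-0.0, 0.6, 0.4]
grip_width: 0.0314
time: 9.2
position: [0.5571, 0.1538, 0.012]
tool_rot: [0.999, -0.038, -0.0, -0.0]
ft_force: [-0.6, 0.3, -1.2]
grip_width: 0.0315
```

```bash
for i in 1 2 3; do python3 -m inch '[{"ax":0,"ay":0,"az":0,"dx":0,"dy":0,"dz":0.5,"gripper":20},{"ax":0,"ay":0,"az":0,"dx":0,"dy":0,"dz":0,"gripper":20}]' | egrep 'position|force'; done
```

```text
position: [0.5571, 0.1538, 0.0115]
ft_force: [0.0, -0.4, -0.8]
position: [0.5571, 0.1538, 0.011]
ft_force: [0.5, -0.3, -1.0]
position: [0.5571, 0.1538, 0.0105]
ft_force: [-0.9, -0.7, -0.1]
```

```bash
for i in 1 2 3; do python3 -m inch '[{"ax":0,"ay":0,"az":0,"dx":0,"dy":0,"dz":0.3,"gripper":20},{"ax":0,"ay":0,"az":0,"dx":0,"dy":0,"dz":0,"gripper":20}]' | egrep 'position|force'; done
```

```text
position: [0.5571, 0.1538, 0.0102]
ft_force: [-0.3, 0.3, -0.4]
position: [0.5572, 0.1538, 0.01]
ft_force: [-0.3, -0.0, 0.9]
position: [0.5572, 0.1538, 0.01]
ft_force: [-0.3, 0.5, 2.8]
```

Contact is felt at TCP z = 10.0 mm, as predicted. Now I'll release gently.

```bash
python3 -m inch '[{"ax":0,"ay":0,"az":0,"dx":0,"dy":0,"dz":-0.3,"gripper":37},{"ax":0,"ay":0,"az":0,"dx":0,"dy":0,"dz":0,"gripper":38},{"ax":0,"ay":0,"az":0,"dx":0,"dy":0,"dz":0,"gripper":40},{"ax":0,"ay":0,"az":0,"dx":0,"dy":0,"dz":0,"gripper":45},{"ax":0,"ay":0,"az":0,"dx":0,"dy":0,"dz":0,"gripper":52},{"ax":0,"ay":0,"az":0,"dx":0,"dy":0,"dz":0,"gripper":52},{"ax":0,"ay":0,"az":0,"dx":0,"dy":0,"dz":0,"gripper":52}]'
python3 -m inch '[{"ax":0,"ay":0,"az":0,"dx":0,"dy":0,"dz":-3,"gripper":52},{"ax":0,"ay":0,"az":0,"dx":0,"dy":0,"dz":-10,"gripper":52},{"ax":0,"ay":0,"az":0,"dx":0,"dy":0,"dz":-25,"gripper":52},{"ax":0,"ay":0,"az":0,"dx":0,"dy":0,"dz":-35,"gripper":52},{"ax":0,"ay":0,"az":0,"dx":0,"dy":0,"dz":-35,"gripper":52},{"ax":0,"ay":0,"az":0,"dx":0,"dy":0,"dz":-20,"gripper":52},{"ax":0,"ay":0,"az":0,"dx":0,"dy":0,"dz":-10,"gripper":52}]'
python3 -c "
from h import *
snap('top','t5');snap('scene','s5');crop('s5','s5c',180,100,340,220,5);crop('t5','t5c',175,170,330,260,5)
print(robot.get_obs()['q'])"
```

```text
time: 11.1
position: [0.5571, 0.1538, 0.0099]
tool_rot: [0.999, -0.038, -0.0, 0.0]
ft_force: [0.1, -0.1, 0.3]
grip_width: 0.0451
time: 11.8
position: [0.5585, 0.154, 0.1511]
tool_rot: [0.999, -0.038, 0.003, -0.0]
ft_force: [0.2, 0.4, -0.6]
grip_width: 0.0451
[0.0762 0.5577 1.6227 0.     0.9575 1.7231]
```

View pics/s5c.png

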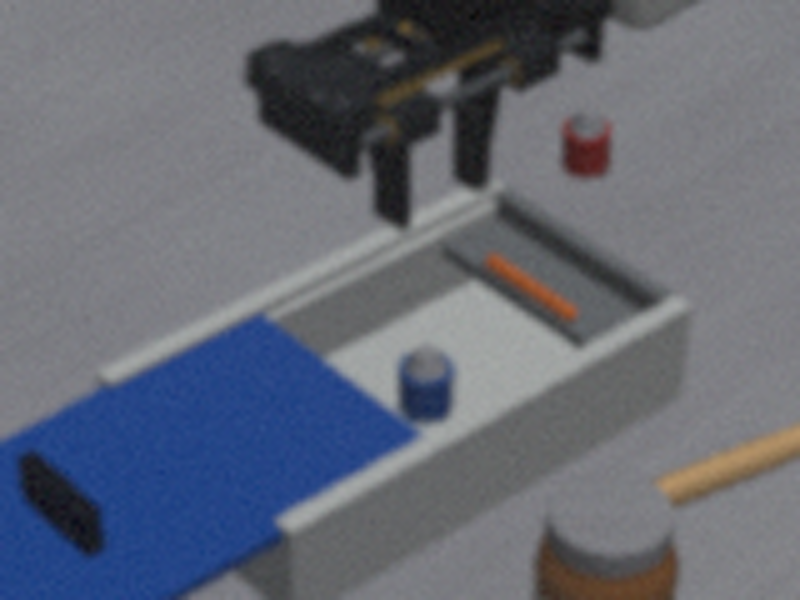

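View pics/t5c.png

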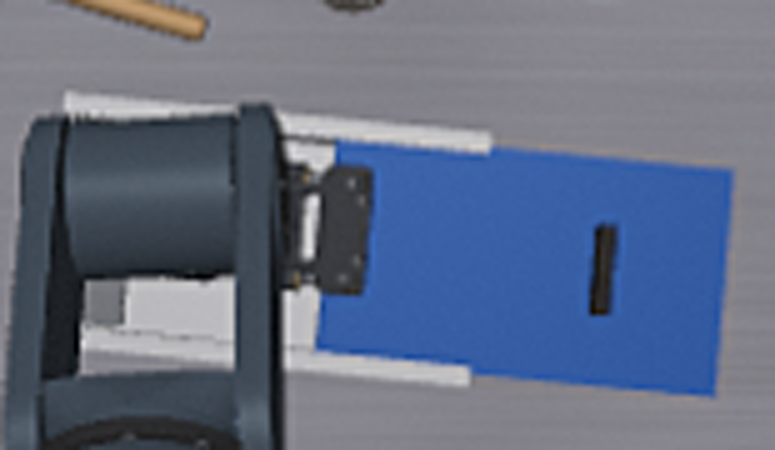

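The nozzle stands upright and free on the box floor, at (427,385) in the crop. The lid hasn't moved. Next I'll close the fingers and go behind the rib.

```bash
python3 -m inch '[{"ax":0,"ay":0,"az":0,"dx":0,"dy":15,"dz":0,"gripper":50},{"ax":0,"ay":0,"az":0,"dx":0,"dy":40,"dz":0,"gripper":0},{"ax":0,"ay":0,"az":0,"dx":0,"dy":45,"dz":0,"gripper":0},{"ax":0,"ay":0,"az":0,"dx":0,"dy":45,"dz":0,"gripper":0},{"ax":0,"ay":0,"az":0,"dx":0,"dy":45,"dz":0,"gripper":0},{"ax":0,"ay":0,"az":0,"dx":0,"dy":45,"dz":0,"gripper":0},{"ax":0,"ay":0,"az":0,"dx":0,"dy":40,"dz":0,"gripper":0},{"ax":0,"ay":0,"az":0,"dx":0,"dy":15,"dz":0,"gripper":0}]'
python3 -m inch '[{"ax":0,"ay":0,"az":0,"dx":0,"dy":0,"dz":0,"gripper":0},{"ax":0,"ay":0,"az":0,"dx":0,"dy":0,"dz":0,"gripper":0}]'
python3 -c "
from h import *
go(box(-.27,0.001,.07),-4.4)
snap('wrist','w6');snap('top','t6');snap('scene','s6');crop('s6','s6c',120,100,280,240,5);crop('t6','t6c',175,170,330,260,5)"
```

```text
time: 12.7
position: [0.5336, -0.1395, 0.1463]
tool_rot: [0.999, -0.04, -0.001, 0.0]
ft_force: [-0.7, 0.6, -0.4]
grip_width: 0.002
time: 12.9
position: [0.534, -0.1345, 0.1469]
tool_rot: [0.999, -0.038, -0.001, -0.001]
ft_force: [0.2, -0.1, 1.4]
grip_width: 0.0007
t 12.9 pos [ 0.534  -0.1345  0.1469] F [ 0.2037 -0.1475  1.3795] w 0.000653437954368556 tilt [-0.0026  0.002  -1.    ]
d mm tool [-1.4252  1.7216 76.945 ]
heading -4.404597778083105 az -8.024636582621606e-05
```

View pics/w6.png

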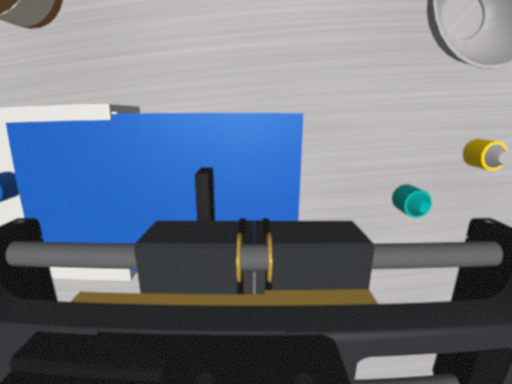

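View pics/s6c.png

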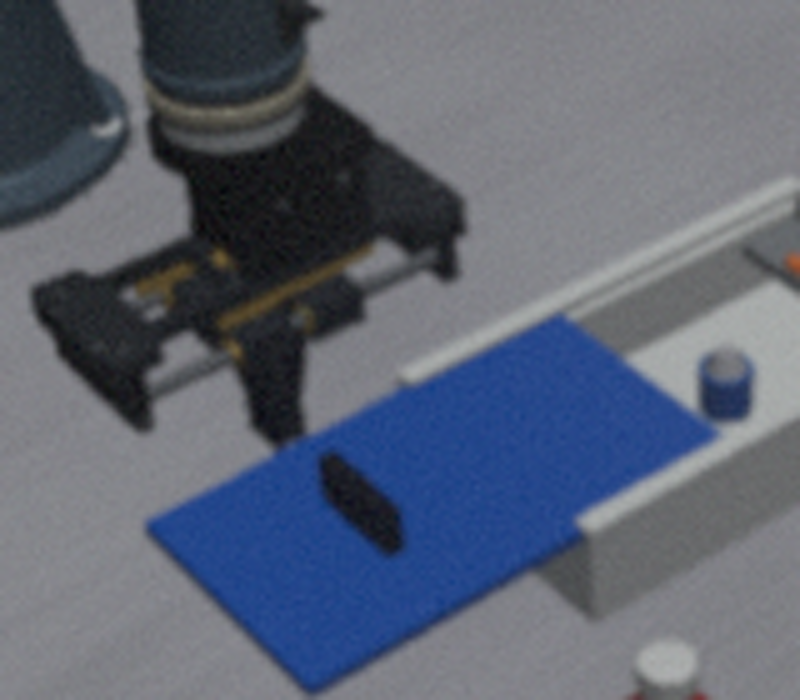

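View pics/t6c.png

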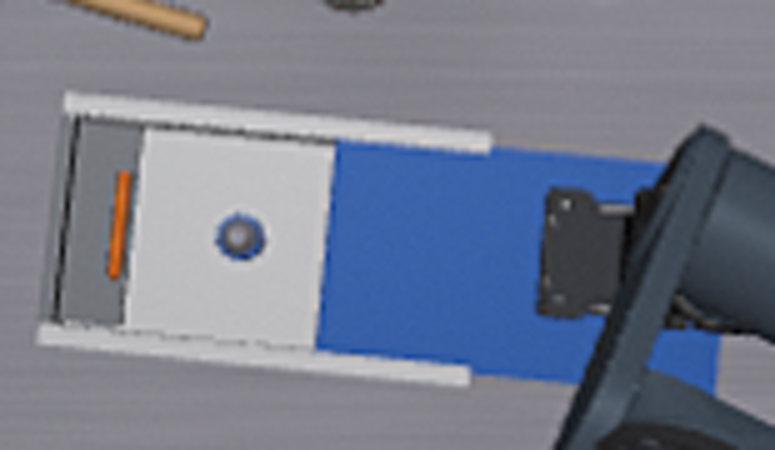

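The nozzle stands alone mid-floor in the top view, at (240,237). The fingers are behind the rib, so I'll lower them.

```bash
python3 -m inch '[{"ax":0,"ay":0,"az":0,"dx":-1.4,"dy":0,"dz":15,"gripper":0},{"ax":0,"ay":0,"az":0,"dx":0,"dy":0,"dz":25,"gripper":0},{"ax":0,"ay":0,"az":0,"dx":0,"dy":0,"dz":20,"gripper":0},{"ax":0,"ay":0,"az":0,"dx":0,"dy":0,"dz":10,"gripper":0},{"ax":0,"ay":0,"az":0,"dx":0,"dy":0,"dz":4,"gripper":0},{"ax":0,"ay":0,"az":0,"dx":0,"dy":0,"dz":0,"gripper":0},{"ax":0,"ay":0,"az":0,"dx":0,"dy":0,"dz":0,"gripper":0}]'
python3 -c "
from h import *
go(box(-.27,0.001,.07),-4.4)"
```

```text
time: 13.75
position: [0.5344, -0.1352, 0.0747]
tool_rot: [0.999, -0.038, 0.001, 0.0]
ft_force: [0.1, 0.5, -0.4]
grip_width: 0.0005
t 13.75 pos [ 0.5344 -0.1352  0.0747] F [ 0.1107  0.5146 -0.3904] w 0.0005275128869861082 tilt [ 0.0014 -0.0007 -1.    ]
d mm tool [-2.0664  0.8492  4.6773]
heading -4.3387603883234815 az 0.0010688328563980179
```

```bash
python3 -m inch '[{"ax":0,"ay":0,"az":0,"dx":-1,"dy":-2,"dz":2,"gripper":0},{"ax":0,"ay":0,"az":0,"dx":-0.5,"dy":-3,"dz":1.5,"gripper":0},{"ax":0,"ay":0,"az":0,"dx":0,"dy":-3,"dz":0,"gripper":0},{"ax":0,"ay":0,"az":0,"dx":0,"dy":-3,"dz":0,"gripper":0},{"ax":0,"ay":0,"az":0,"dx":0,"dy":-2,"dz":0,"gripper":0},{"ax":0,"ay":0,"az":0,"dx":0,"dy":0,"dz":0,"gripper":0}]'
for i in 1 2 3 4 5 6; do python3 -m inch '[{"ax":0,"ay":0,"az":0,"dx":0,"dy":-1,"dz":0,"gripper":0},{"ax":0,"ay":0,"az":0,"dx":0,"dy":-1,"dz":0,"gripper":0},{"ax":0,"ay":0,"az":0,"dx":0,"dy":0,"dz":0,"gripper":0}]' | egrep 'position|force'; done
```

```text
time: 14.35
position: [0.5332, -0.1218, 0.0705]
tool_rot: [0.999, -0.038, -0.0, -0.0]
ft_force: [-0.4, -0.4, 0.3]
grip_width: 0.0007
position: [0.5333, -0.1201, 0.0704]
ft_force: [-0.1, 0.2, -0.6]
position: [0.5334, -0.118, 0.0704]
ft_force: [-0.4, -0.9, 0.1]
position: [0.5336, -0.116, 0.0704]
ft_force: [0.3, -0.2, 0.1]
position: [0.5338, -0.114, 0.0705]
ft_force: [0.2, 0.6, 0.7]
position: [0.5339, -0.112, 0.0704]
ft_force: [0.0, 0.3, -0.2]
position: [0.5341, -0.11, 0.0704]
ft_force: [0.6, 0.4, -0.8]
```

```bash
for i in 1 2 3 4 5; do python3 -m inch '[{"ax":0,"ay":0,"az":0,"dx":0,"dy":-1,"dz":0,"gripper":0},{"ax":0,"ay":0,"az":0,"dx":0,"dy":-1,"dz":0,"gripper":0},{"ax":0,"ay":0,"az":0,"dx":0,"dy":0,"dz":0,"gripper":0}]' | egrep 'position|force'; done
```

```text
position: [0.5342, -0.108, 0.0705]
ft_force: [0.4, 0.9, -0.3]
position: [0.5346, -0.1064, 0.0705]
ft_force: [-0.7, -1.3, 0.1]
position: [0.5347, -0.1043, 0.0705]
ft_force: [0.4, -1.6, 0.9]
position: [0.5348, -0.1022, 0.0705]
ft_force: [0.7, -1.7, 0.1]
position: [0.535, -0.1002, 0.0705]
ft_force: [-0.2, -2.4, 1.2]
```

Contact is felt at TCP y ≈ -0.107 with a sliding load of about 2 N. I'll slide on while watching the force.

```bash
for i in 1 2 3 4; do python3 -m inch '[{"ax":0,"ay":0,"az":0,"dx":0,"dy":-2,"dz":0,"gripper":0},{"ax":0,"ay":0,"az":0,"dx":0,"dy":-3,"dz":0,"gripper":0},{"ax":0,"ay":0,"az":0,"dx":0,"dy":-3,"dz":0,"gripper":0},{"ax":0,"ay":0,"az":0,"dx":0,"dy":-3,"dz":0,"gripper":0},{"ax":0,"ay":0,"az":0,"dx":0,"dy":-3,"dz":0,"gripper":0},{"ax":0,"ay":0,"az":0,"dx":0,"dy":-3,"dz":0,"gripper":0},{"ax":0,"ay":0,"az":0,"dx":0,"dy":-3,"dz":0,"gripper":0}]' | egrep 'position|force'; done
python3 -c "
from h import *
go(box(-.0645,0,.07),-4.4)
snap('wrist','w7');snap('scene','s7');crop('s7','s7c',140,110,330,240,4)"
```

```text
position: [0.5368, -0.0805, 0.0708]
ft_force: [-1.5, -5.4, 5.0]
position: [0.5384, -0.0603, 0.0709]
ft_force: [-0.3, -4.9, 5.9]
position: [0.5396, -0.0403, 0.0707]
ft_force: [0.7, -4.6, 5.9]
position: [0.5411, -0.0204, 0.0707]
ft_force: [-0.2, -4.6, 5.7]
t 20.45 pos [ 0.5411 -0.0204  0.0707] F [-0.1875 -4.5939  5.6811] w 0.00043977693229546713 tilt [ 0.0004 -0.0004 -1.    ]
d mm tool [  1.1561 -89.6125   0.7021]
heading -4.352455220927755 az 0.0008298129369439736
```

View pics/s7c.png

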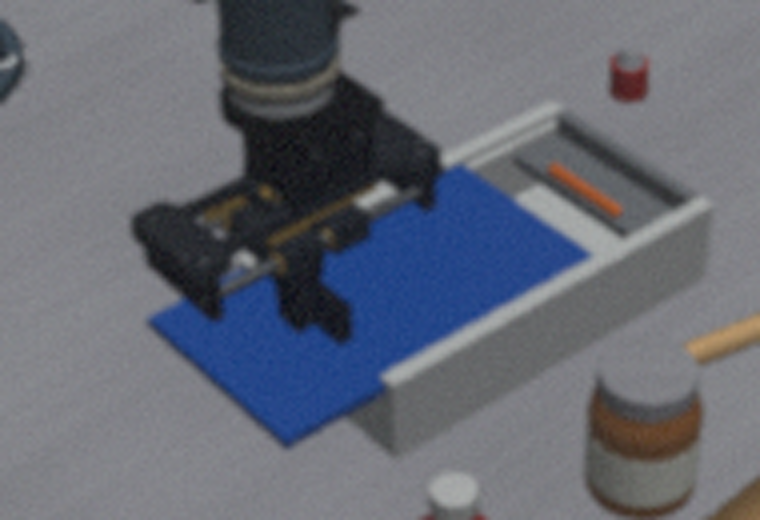

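View pics/w7.png

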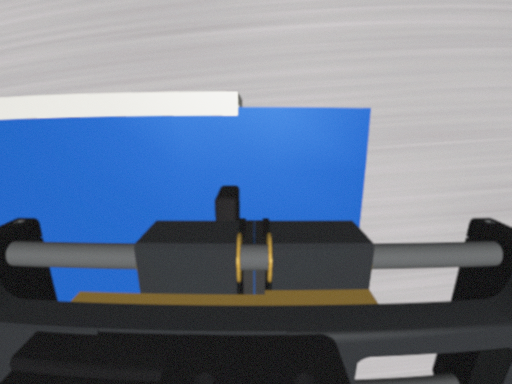

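There's a 5.7 N vertical friction load on the fingertip, probably the lid levelling as it moves in. I'll back off and re-contact to shed it.

```bash
python3 -m inch '[{"ax":0,"ay":0,"az":0,"dx":0,"dy":2,"dz":0,"gripper":0},{"ax":0,"ay":0,"az":0,"dx":1,"dy":3,"dz":0,"gripper":0},{"ax":0,"ay":0,"az":0,"dx":0,"dy":0,"dz":0,"gripper":0},{"ax":0,"ay":0,"az":0,"dx":0,"dy":0,"dz":0,"gripper":0}]'
for i in 1 2 3 4 5; do python3 -m inch '[{"ax":0,"ay":0,"az":0,"dx":0,"dy":-1,"dz":0,"gripper":0},{"ax":0,"ay":0,"az":0,"dx":0,"dy":-1,"dz":0,"gripper":0},{"ax":0,"ay":0,"az":0,"dx":0,"dy":0,"dz":0,"gripper":0}]' | egrep 'position|force'; done
```

```text
time: 20.95
position: [0.541, -0.0253, 0.07]
tool_rot: [0.999, -0.038, -0.001, -0.0]
ft_force: [-0.1, -0.7, 0.7]
grip_width: 0.0006
position: [0.5416, -0.0233, 0.0704]
ft_force: [-0.7, -0.8, -0.2]
position: [0.5419, -0.0214, 0.0705]
ft_force: [-0.3, 0.2, -0.2]
position: [0.5421, -0.0196, 0.0705]
ft_force: [-0.6, -1.0, -0.1]
position: [0.5423, -0.0175, 0.0705]
ft_force: [0.1, -0.9, -0.4]
position: [0.5423, -0.0154, 0.0705]
ft_force: [0.8, -1.0, 0.3]
```

```bash
for i in 1 2; do python3 -m inch '[{"ax":0,"ay":0,"az":0,"dx":0,"dy":-2,"dz":0,"gripper":0},{"ax":0,"ay":0,"az":0,"dx":0,"dy":-3,"dz":0,"gripper":0},{"ax":0,"ay":0,"az":0,"dx":0,"dy":-3,"dz":0,"gripper":0},{"ax":0,"ay":0,"az":0,"dx":0,"dy":-3,"dz":0,"gripper":0},{"ax":0,"ay":0,"az":0,"dx":0,"dy":-3,"dz":0,"gripper":0},{"ax":0,"ay":0,"az":0,"dx":0,"dy":-1,"dz":0,"gripper":0},{"ax":0,"ay":0,"az":0,"dx":0,"dy":0,"dz":0,"gripper":0}]' | egrep 'position|force'; done
python3 -c "
from h import *
go(box(-.0645,0,.07),-4.4)"
```

```text
position: [0.5434, -0.0002, 0.0704]
ft_force: [0.0, 0.2, -0.8]
position: [0.5446, 0.0148, 0.0705]
ft_force: [-0.6, -0.5, 0.2]
t 23.85 pos [0.5446 0.0148 0.0705] F [-0.6256 -0.4673  0.2061] w 0.00039533964473987236 tilt [-0.      0.0003 -1.    ]
d mm tool [  0.3245 -54.3199   0.4669]
heading -4.3546618007260225 az 0.0007913008542562164
```

```bash
for i in 1 2 3 4 5 6 7 8; do python3 -m inch '[{"ax":0,"ay":0,"az":0,"dx":0,"dy":-1,"dz":0,"gripper":0},{"ax":0,"ay":0,"az":0,"dx":0,"dy":-1,"dz":0,"gripper":0},{"ax":0,"ay":0,"az":0,"dx":0,"dy":0,"dz":0,"gripper":0}]' | egrep 'position|force'|tr '\n' ' '; echo; done
```

```text
position: [0.5448, 0.0164, 0.0705] ft_force: [0.2, -1.1, -0.1] 
position: [0.5449, 0.0185, 0.0705] ft_force: [-0.2, -2.0, 0.2] 
position: [0.545, 0.0205, 0.0705] ft_force: [0.6, -2.2, 0.1] 
position: [0.5452, 0.0225, 0.0705] ft_force: [-0.5, -1.1, -0.2] 
position: [0.5454, 0.0245, 0.0704] ft_force: [-0.4, -1.4, 0.3] 
position: [0.5455, 0.0265, 0.0704] ft_force: [-0.4, -1.3, -0.4] 
position: [0.5457, 0.0285, 0.0705] ft_force: [-0.1, -1.3, 0.1] 
position: [0.5458, 0.0305, 0.0704] ft_force: [0.1, -0.9, -0.3]
```

```bash
for i in 1 2 3 4 5 6 7 8; do python3 -m inch '[{"ax":0,"ay":0,"az":0,"dx":0,"dy":-0.5,"dz":0,"gripper":0},{"ax":0,"ay":0,"az":0,"dx":0,"dy":-0.5,"dz":0,"gripper":0}]' | egrep 'position|force'|tr '\n' ' '; echo; done
```

```text
position: [0.5459, 0.0313, 0.0705] ft_force: [-0.2, -1.6, 0.1] 
position: [0.546, 0.0323, 0.0704] ft_force: [-0.1, -1.2, 0.1] 
position: [0.5461, 0.0333, 0.0705] ft_force: [-0.1, -2.1, 0.9] 
position: [0.5461, 0.0342, 0.0705] ft_force: [-0.9, -2.6, 0.5] 
position: [0.5462, 0.0351, 0.0705] ft_force: [-0.4, -3.4, 0.7] 
position: [0.5464, 0.036, 0.0706] ft_force: [-0.1, -4.6, 3.3] 
position: [0.5465, 0.0365, 0.0706] ft_force: [-1.5, -7.5, 1.8] 
position: [0.5466, 0.0367, 0.0707] ft_force: [-1.9, -11.5, 1.8]
```

The ridge was met at TCP y ≈ 0.034, which puts the click at about 0.065 and the wall at about 0.068. I'll keep to half-millimetre steps.

```bash
for i in 1 2 3; do python3 -m inch '[{"ax":0,"ay":0,"az":0,"dx":0,"dy":-0.4,"dz":0,"gripper":0},{"ax":0,"ay":0,"az":0,"dx":0,"dy":0,"dz":0,"gripper":0}]' | egrep 'position|force'|tr '\n' ' '; echo; done
```

```text
position: [0.5466, 0.0368, 0.0707] ft_force: [-1.9, -10.1, 3.4] 
position: [0.5467, 0.0371, 0.0707] ft_force: [-1.9, -10.7, 2.8] 
position: [0.5468, 0.0374, 0.0707] ft_force: [-1.4, -11.0, 2.2]
```

```bash
for i in 1 2 3 4 5 6 7 8; do python3 -m inch '[{"ax":0,"ay":0,"az":0,"dx":0,"dy":-0.4,"dz":0,"gripper":0},{"ax":0,"ay":0,"az":0,"dx":0,"dy":-0.4,"dz":0,"gripper":0},{"ax":0,"ay":0,"az":0,"dx":0,"dy":0,"dz":0,"gripper":0}]' | egrep 'position|force'|tr '\n' ' '; echo; done
```

```text
position: [0.5469, 0.038, 0.0707] ft_force: [-1.8, -11.2, 2.0] 
position: [0.5471, 0.0386, 0.0707] ft_force: [-1.2, -11.7, 2.5] 
position: [0.5473, 0.04, 0.0708] ft_force: [-0.0, -10.0, 2.8] 
position: [0.5474, 0.0412, 0.0707] ft_force: [0.1, -8.2, 2.3] 
position: [0.5475, 0.042, 0.0707] ft_force: [-0.8, -8.8, 2.6] 
position: [0.5475, 0.043, 0.0707] ft_force: [-0.7, -8.1, 2.9] 
position: [0.5476, 0.0438, 0.0707] ft_force: [-0.6, -7.6, 2.2] 
position: [0.5476, 0.0446, 0.0707] ft_force: [-0.3, -8.1, 1.2]
```

```bash
for i in 1 2 3 4 5 6 7 8; do python3 -m inch '[{"ax":0,"ay":0,"az":0,"dx":0,"dy":-0.6,"dz":0,"gripper":0},{"ax":0,"ay":0,"az":0,"dx":0,"dy":-0.6,"dz":0,"gripper":0},{"ax":0,"ay":0,"az":0,"dx":0,"dy":0,"dz":0,"gripper":0}]' | egrep 'position|force'|tr '\n' ' '; echo; done
```

```text
position: [0.5477, 0.0458, 0.0708] ft_force: [0.7, -7.7, 2.3] 
position: [0.5478, 0.0471, 0.0707] ft_force: [0.1, -7.4, 3.3] 
position: [0.5479, 0.0483, 0.0708] ft_force: [-1.4, -6.9, 1.4] 
position: [0.548, 0.0495, 0.0707] ft_force: [-1.0, -8.3, 3.2] 
position: [0.5481, 0.0507, 0.0708] ft_force: [-1.2, -7.5, 2.7] 
position: [0.5482, 0.0519, 0.0708] ft_force: [0.1, -8.1, 2.2] 
position: [0.5483, 0.0531, 0.0708] ft_force: [0.0, -8.3, 1.8] 
position: [0.5483, 0.0543, 0.0708] ft_force: [-0.7, -7.4, 2.3]
```

```bash
for i in 1 2 3 4 5 6 7 8 9; do python3 -m inch '[{"ax":0,"ay":0,"az":0,"dx":0,"dy":-0.3,"dz":0,"gripper":0},{"ax":0,"ay":0,"az":0,"dx":0,"dy":-0.3,"dz":0,"gripper":0}]' | egrep 'time|position|force'|tr '\n' ' '; echo; done
```

```text
time: 33.45 position: [0.5484, 0.0548, 0.0708] ft_force: [-1.6, -7.6, 3.1] 
time: 33.65 position: [0.5484, 0.0554, 0.0708] ft_force: [-0.4, -7.9, 2.9] 
time: 33.85 position: [0.5485, 0.056, 0.0708] ft_force: [0.5, -8.0, 2.3] 
time: 34.05 position: [0.5485, 0.0566, 0.0708] ft_force: [-0.7, -8.6, 3.2] 
time: 34.25 position: [0.5486, 0.0572, 0.0708] ft_force: [0.7, -7.9, 2.6] 
time: 34.45 position: [0.5486, 0.0578, 0.0708] ft_force: [-0.6, -7.4, 2.0] 
time: 34.65 position: [0.5487, 0.0584, 0.0708] ft_force: [0.2, -7.4, 2.8] 
time: 34.85 position: [0.5487, 0.059, 0.0708] ft_force: [0.4, -7.5, 3.9] 
time: 35.05 position: [0.5487, 0.0596, 0.0708] ft_force: [-1.0, -7.5, 2.5]
```

```bash
for i in 1 2 3 4 5 6 7; do python3 -m inch '[{"ax":0,"ay":0,"az":0,"dx":0,"dy":-0.3,"dz":0,"gripper":0},{"ax":0,"ay":0,"az":0,"dx":0,"dy":-0.3,"dz":0,"gripper":0}]' | egrep 'time|position|force'|tr '\n' ' '; echo; done
```

```text
time: 35.25 position: [0.5488, 0.0602, 0.0708] ft_force: [0.1, -7.8, 3.4] 
time: 35.45 position: [0.5488, 0.0608, 0.0708] ft_force: [-0.5, -8.5, 3.4] 
time: 35.65 position: [0.5489, 0.0614, 0.0708] ft_force: [-0.1, -7.8, 2.8] 
time: 35.85 position: [0.5489, 0.0621, 0.0708] ft_force: [-0.1, -7.1, 2.7] 
time: 36.05 position: [0.549, 0.063, 0.0708] ft_force: [-0.8, -5.2, 2.4] 
time: 36.25 position: [0.549, 0.0642, 0.0708] ft_force: [-0.3, -4.4, 2.3] 
time: 36.45 position: [0.5486, 0.0656, 0.0705] ft_force: [-0.4, -0.5, 0.3]
```

The load has fallen away, which is the click. I'll feel gently for the wall with single 0.3 mm steps.

```bash
for i in 1 2 3 4 5; do python3 -m inch '[{"ax":0,"ay":0,"az":0,"dx":0,"dy":-0.3,"dz":0,"gripper":0},{"ax":0,"ay":0,"az":0,"dx":0,"dy":0,"dz":0,"gripper":0}]' | egrep 'time|position|force'|tr '\n' ' '; echo; done
```

```text
time: 36.65 position: [0.5478, 0.0661, 0.0701] ft_force: [0.8, 0.2, -0.2] 
time: 36.85 position: [0.5482, 0.0659, 0.0702] ft_force: [-0.1, -0.5, -0.2] 
time: 37.05 position: [0.5485, 0.066, 0.0704] ft_force: [-0.5, -0.3, 0.1] 
time: 37.25 position: [0.5486, 0.0662, 0.0705] ft_force: [0.4, -0.7, 0.3] 
time: 37.45 position: [0.5486, 0.0665, 0.0705] ft_force: [-0.3, -0.3, 0.3]
```

```bash
for i in 1 2 3 4 5 6; do python3 -m inch '[{"ax":0,"ay":0,"az":0,"dx":0,"dy":-0.3,"dz":0,"gripper":0},{"ax":0,"ay":0,"az":0,"dx":0,"dy":0,"dz":0,"gripper":0}]' | egrep 'time|position|force'|tr '\n' ' '; echo; done
```

```text
time: 37.65 position: [0.5486, 0.0668, 0.0705] ft_force: [-0.0, -0.5, 0.3] 
time: 37.85 position: [0.5486, 0.067, 0.0705] ft_force: [-0.7, -1.4, 0.0] 
time: 38.05 position: [0.5487, 0.0673, 0.0705] ft_force: [-0.2, -1.8, 0.2] 
time: 38.25 position: [0.5487, 0.0677, 0.0705] ft_force: [-0.8, -0.8, 0.6] 
time: 38.45 position: [0.5487, 0.068, 0.0705] ft_force: [-0.1, -1.6, -0.3] 
time: 38.65 position: [0.5488, 0.0684, 0.0705] ft_force: [-0.2, -1.2, -0.7]
```

```bash
for i in 1 2 3 4; do python3 -m inch '[{"ax":0,"ay":0,"az":0,"dx":0,"dy":-0.3,"dz":0,"gripper":0},{"ax":0,"ay":0,"az":0,"dx":0,"dy":0,"dz":0,"gripper":0}]' | egrep 'time|position|force'|tr '\n' ' '; echo; done
```

```text
time: 38.85 position: [0.5487, 0.0687, 0.0705] ft_force: [-0.7, -1.3, -1.0] 
time: 39.05 position: [0.5488, 0.0689, 0.0704] ft_force: [0.1, -1.7, -0.3] 
time: 39.25 position: [0.5487, 0.0691, 0.0705] ft_force: [0.1, -3.3, 0.6] 
time: 39.45 position: [0.5487, 0.0692, 0.0705] ft_force: [-0.3, -4.3, 0.1]
```

```bash
for i in 1 2; do python3 -m inch '[{"ax":0,"ay":0,"az":0,"dx":0,"dy":-0.3,"dz":0,"gripper":0},{"ax":0,"ay":0,"az":0,"dx":0,"dy":0,"dz":0,"gripper":0}]' | egrep 'time|position|force'|tr '\n' ' '; echo; done
python3 -m inch '[{"ax":0,"ay":0,"az":0,"dx":0,"dy":2,"dz":0,"gripper":0},{"ax":0,"ay":0,"az":0,"dx":0,"dy":5,"dz":0,"gripper":0},{"ax":0,"ay":0,"az":0,"dx":0,"dy":10,"dz":0,"gripper":0},{"ax":0,"ay":0,"az":0,"dx":0,"dy":10,"dz":-10,"gripper":0},{"ax":0,"ay":0,"az":0,"dx":0,"dy":15,"dz":-35,"gripper":0},{"ax":0,"ay":0,"az":0,"dx":0,"dy":15,"dz":-45,"gripper":0},{"ax":0,"ay":0,"az":0,"dx":0,"dy":25,"dz":-40,"gripper":0},{"ax":0,"ay":0,"az":0,"dx":0,"dy":20,"dz":-10,"gripper":0}]'
python3 -m inch '[{"ax":0,"ay":0,"az":0,"dx":0,"dy":35,"dz":0,"gripper":0},{"ax":0,"ay":0,"az":0,"dx":0,"dy":45,"dz":0,"gripper":0},{"ax":0,"ay":0,"az":0,"dx":0,"dy":45,"dz":0,"gripper":0},{"ax":0,"ay":0,"az":0,"dx":0,"dy":40,"dz":0,"gripper":0},{"ax":0,"ay":0,"az":0,"dx":0,"dy":20,"dz":0,"gripper":0},{"ax":0,"ay":0,"az":0,"dx":0,"dy":0,"dz":0,"gripper":0}]'
python3 -c "
from h import *
snap('top','t8');snap('scene','s8');crop('s8','s8c',160,100,340,240,4);crop('t8','t8c',175,180,330,255,5)
T=load('t8')
d=load('t8'); print(robot.get_obs()['position'])"
```

```text
time: 39.65 position: [0.5486, 0.0693, 0.0704] ft_force: [-1.4, -5.3, 0.4] 
time: 39.85 position: [0.5486, 0.0694, 0.0704] ft_force: [-1.7, -5.4, -0.5] 
time: 40.65
position: [0.5439, -0.0338, 0.216]
tool_rot: [0.999, -0.038, 0.005, 0.001]
ft_force: [0.1, -0.6, -0.6]
grip_width: 0.0006
time: 41.25
position: [0.5267, -0.2199, 0.2112]
tool_rot: [0.999, -0.041, 0.001, 0.001]
ft_force: [-0.4, 0.1, 0.2]
grip_width: 0.0003
[ 0.5264 -0.2163  0.2108]
```

View pics/t8c.png

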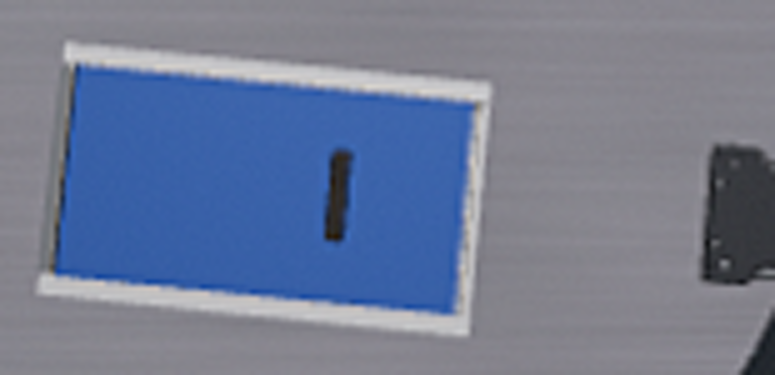

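View pics/s8.png

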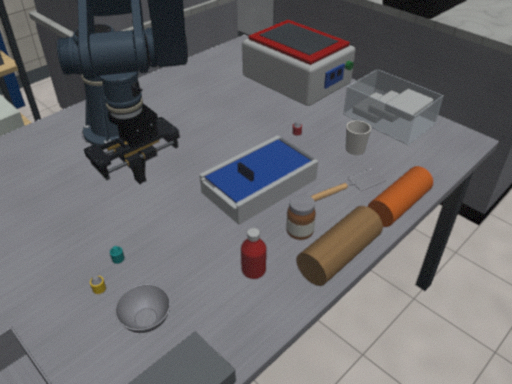

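View pics/t8.png

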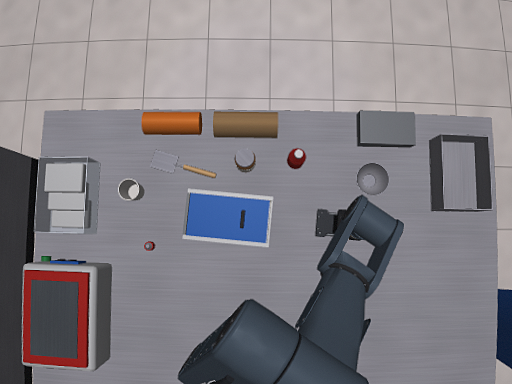

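The lid lies fully in the channel with its nose against the end wall, at u≈65 in the crop. The bystanders stand where they did. One last number check.

```bash
python3 -c "
from h import *
T=load('t8'); t=lambda x,y:uc(x,y,175,180,5)
print('rib',tobox(atz(T,*t(339,195),.092)))
for p in [(90,80),(90,170),(75,260),(450,120),(440,290),(270,180)]: print(p,tobox(dep(T,*t(*p))))
a=load('top0')['img'].astype(int);b=T['img'].astype(int);d=abs(a-b).sum(2)
for n,u,v in [('teal',355,234),('yel',379,221),('jar',245,160),('sauce',297,157),('red',150,245),('bowl',372,179),('mug',130,190),('spat',180,165)]: print(n,d[v-12:v+12,u-12:u+12].mean())
"
python3 -c "
from rig import robot
print(robot.hand_in())"
```

```text
rib (np.float64(-0.05096237794410525), np.float64(0.0006349998336235754), np.float64(0.09200000000000008))
(90, 80) (np.float64(0.12628289631686435), np.float64(-0.062438599958692), np.float64(0.06085587955787908))
(90, 170) (np.float64(0.11969887440782224), np.float64(-0.0015994517908235672), np.float64(0.06148977649095011))
(75, 260) (np.float64(0.1230993783137546), np.float64(0.05971702137414589), np.float64(0.06388411212543876))
(450, 120) (np.float64(-0.11944665141446206), np.float64(-0.057813098818528044), np.float64(0.05974680085861772))
(440, 290) (np.float64(-0.12301586927539944), np.float64(0.056697115274666), np.float64(0.06561928641429349))
(270, 180) (np.float64(-0.0028528790991793306), np.float64(-0.00596937094291767), np.float64(0.06736159973986022))
teal 145.93576388888889
yel 133.57291666666666
jar 25.546875
sauce 22.65625
red 26.727430555555557
bowl 23.796875
mug 26.55034722222222
spat 28.43402777777778
the job is handed in; nothing more can be done
None
```

The blue nozzle is standing upright inside the closed box, and the lid has clicked home. I handed the job in at about 41 s of the 70 s allowed.

- **Nozzle:** I set it down by feel. Contact came at TCP z = 10.0 mm, as predicted, with 2.8 N. I released it there, and two views afterwards showed it upright and clear before I moved the lid.
- **Lid:** I pushed it from behind the rib.
    - It met the ridge at TCP y of about 0.034, and the load peaked near 12 N, then rode at about 8 N.
    - The load fell to about 0.5 N at the click. The lid then slid at about 1.3 N until it met the end wall at about 5.5 N, where I backed off.
    - These readings came once per call, at its end. The highest was about 12 N, against the 20 N limit.
- **One correction on the way:** during the first slide the fingertip picked up about 6 N of vertical load. I backed off and re-contacted, and it cleared.
- **Final checks:**
    - The rib sits at box x = -51 mm, inside the home range of -70 to -44 mm.
    - The lid top read 60 to 67 mm above the counter by depth. That scatter is camera noise, and it is about level at the expected 62 mm.
    - The ridge is hidden under the lid, so the click is known from the force drop and the lid's position, not seen.
- **Bystanders:** The jar, bottle, red nozzle, bowl, mug and spatula showed no change in the top view. The arm covered the teal and yellow nozzles there, so that comparison failed for them. In the scene view both stand where they were.

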